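# Rake the ripening sticks square against the board's stop

### The arm

A 6-joint arm with a two-finger parallel gripper is mounted at the origin on the work surface. World frame = base frame: x ahead of the robot, y to its left, z up, the work surface at z = 0. Lengths are in m, angles in degrees, forces in N, time in s.
With the tool pointing down it reaches from about 0.4 to 0.825 m from the base axis. Payload 7 kg.
Tool frame: the origin (TCP) lies midway between the tips of the shut fingers; the grasp point (between the pads) lies 19 mm behind it (ctrl.hold_point_z is the distance from the TCP to the grasp point, in m); z points along the fingers, y is the line along which they close (so a half turn about z gives the same grasp; the last joint's range is limited). The gripper opens to 88 mm and grips with 3 to 60 N. Pads are 19 mm wide; open, the fingers measure 130 mm over their backs; the gripper's body (78 mm by 193 mm) begins 47 mm behind the grasp point.
Start: joints at [-48.237, 20.546, 0.682, 0, -70.136, -16.507], TCP at [0.288, -0.61, 0.227] pointing down, gripper open.
Joint ranges: [-176.03, 176.03], [-82.01, 121.73], [-58.28, 71.71], [-173.87, 95.51], [-174.79, -0.11], [-173.66, 173.66]. Speed limits (degrees/s): [136.94, 136.94, 172.46, 180, 180, 180].

### API

Orientations are given as [roll, pitch, yaw] about the fixed x, y, z axes, in that order (R = Rz(yaw) Ry(pitch) Rx(roll)).
In Python, from plant import ctrl gives the robot as it stands.
- The arm moves only by the tool apply_moves, never from a script. Its argument "deltas" is a list of rows, each an object with "fingers": the finger opening in mm, from 0 to 87.6; "delta_pos": the shift along the tool's x, y, z in mm, a list of three; "angular": the turn, a rotation vector about the tool's x, y, z in degrees, a list of three. A call has 1 to 10 rows; each row is the pose to reach, as a shift and turn from the pose commanded when the call began, along the tool's axes at that moment; what a row does not reach only later rows make up. A row lasts 1/10 s, in which the tool goes at most 50 mm and 8.59 degrees, less where a joint would pass 70% of its speed; a pose out of reach is approached as far as the arm can. A call with a gripper value outside its range is refused whole. The fingers move at their own pace and stop on an object; the grip force is fixed at half the most. Time passes only in rows, so rows that repeat a pose let the fingers close. It gives the time, the measured TCP pose, the force, the opening and the grip force at its end, in the units of the state.
- ctrl.get_obs(): the state, without advancing time (a new reading comes with each control period).
- ctrl.snapshot(name): name is "scene" or "top" or "wrist"; returns the picture (480x640x3 uint8, red, green, blue); there is no depth.
- ctrl.camera_params(name): a dict with "fx", "fy", "cx", "cy" (pixels), "cam_to_world" (4x4, takes a point from camera to world coordinates); the wrist camera has in their place "mount" (4x4, takes a point from camera to tool coordinates, whose origin is the TCP and whose axes are the flange's). Camera axes: x right, y up, looking along -z (the intrinsics and any distortion apply to the point x, -y, -z); pixel columns grow to the right and rows downward; lengths in m; the calibration is good to about 2 mm. A picture is of the moment at which its call begins: read the wrist's pose just before it. camera_params takes no time and is no camera call.
- ctrl.close_job(): hands the job in; it is judged then, once.
The state is a dict: "clock": time; "joint_pos": joint angles; "qvel": joint speeds; "tau": joint torques, N m; "tool_pos": TCP position; "orientation": TCP orientation; "force": force on the tool from outside, world axes, zero at the start; "moment": the same for the moment, N m; "opening": finger opening in m; "gripper_force": force on a finger pad.
Only numpy, scipy, OpenCV 4.12 (cv2) and the standard library are available. Lean on these libraries where they do the work, as an engineer would, in place of code of your own. Each camera call takes 0.05 s, during which the arm holds its last target. There are 200 camera calls.

### The job

Two wooden ripening sticks lie askew on the white board. Pick up the rake (the tool with tines, not the flat smoother with the same handle) and comb the sticks against the raised stop on the board's near edge, so that they lie flat, parallel to it and side by side. Touch the sticks only with the rake, and leave it standing upright on its tines, on the board or on the table.

Things in the scene. Friction and masses are not known exactly. Their poses are not given: they have to be found in the camera images.
- rake: Steel rake, 0.35 kg, standing on its tines left of the board. Head 170 mm (y) x 30 (x), top 38 mm up; two rows of 8 tines, 28 mm long, 6 mm thick, at x = +-11, y = -77 to 77 mm. White block handle over the middle, 24 mm (x) x 44 (y), 50 to 116 mm up: grip it from above across x. Origin: centre, at tine-tip level; z up. The smoother (same handle, flat plate, no tines) stands 110 to 180 mm away.
- board: White plastic board fixed to the table, 270 mm (x) x 300 (y), 10 mm thick. Along its near (-x) edge, the whole length in y, runs a stop 20 mm wide, its top 30 mm above the table, its inner face at x = -110 mm. Origin: centre of the underside, on the table; z up. A small brass weight, 42 mm high, stands near its far left corner (about x = 100, y = 130 mm).
- stick_a: A plain square-edged beech ripening stick, 140 mm long, 16 mm wide, 14 mm thick, about 40 g, lying flat and askew on the white board (10 to 25 degrees off the stop's direction). Origin: centre of its underside. y runs along its length, z up.
- stick_b: A plain square-edged beech ripening stick, 140 mm long, 16 mm wide, 14 mm thick, about 40 g, lying flat and askew on the white board (10 to 25 degrees off the stop's direction). Origin: centre of its underside. y runs along its length, z up.
There are look-alikes about, which are no part of the job. What is shaped like the rake but pink is not meant.

How it is judged:
By the outcome, as a careful person would: the job done as asked, in the order asked, and still so for the second after the job is handed in, with the robot touching nothing.
It also fails if it takes over 40 s, if anything falls off the work surface, if the arm or the gripper's body presses on something with over 40 N, if the wrist force passes 120 N, or if a joint passes its speed limit or range.

## Working session

There is one attempt and no reset: what is moved stays moved. The work goes in short steps, Python scripts to look and compute and a tool call to move; the robot and the scene stay as the last step left them, time stands still between calls to the robot, and variables do not carry over. Pictures are saved under pics/ and viewed, at most 10 in all, crops included, and the job is handed in when it is done.

Besides the shell and the picture viewer there is one more tool, called after "Request:" by a JSON object that holds its "fn" and its "kwargs", one argument or row to a line. apply_moves: Moves the arm, as the interface text tells. Its arguments: {"type":"object","properties":{"deltas":{"type":"array"}},"required":["deltas"]}

```bash
mkdir -p pics; ls; python3 - <<'E'
from plant import ctrl
import cv2,numpy as np
for n in("scene","top"):
    im=ctrl.snapshot(n); cv2.imwrite(f"pics/{n}0.png",im[:,:,::-1])
    p=ctrl.camera_params(n); print(n,{k:np.round(v,4).tolist() if not isinstance(v,str) else v for k,v in p.items()})
print(ctrl.camera_params("wrist")); print(ctrl.get_obs(), ctrl.hold_point_z)
E
```

```text
pics
scene {'fx': 461.5835, 'fy': 461.5835, 'cx': 312.2603, 'cy': 244.3942, 'cam_to_world': [[-0.8245, -0.4539, 0.3378, 0.8065], [0.5658, -0.6631, 0.4901, 0.6378], [0.0015, 0.5952, 0.8036, 0.8413], [0.0, 0.0, 0.0, 1.0]]}
top {'fx': 466.2133, 'fy': 466.2133, 'cx': 316.1971, 'cy': 234.8314, 'cam_to_world': [[0.0181, 0.9857, -0.1675, 0.3156], [-0.9996, 0.0217, 0.0197, 0.1391], [0.023, 0.1671, 0.9857, 0.9246], [0.0, 0.0, 0.0, 1.0]]}
{'fx': 354.554031740452, 'fy': 354.554031740452, 'cx': 319.13603490375925, 'cy': 241.9038185362105, 'mount': array([[-3.17164232e-04,  9.53463502e-01,  3.01508293e-01,
         8.22339426e-02],
       [ 9.99999649e-01,  5.36056592e-04, -6.43253533e-04,
         3.39259412e-04],
       [-7.74944274e-04,  3.01507983e-01, -9.53463337e-01,
        -1.58066695e-01],
       [ 0.00000000e+00,  0.00000000e+00,  0.00000000e+00,
         1.00000000e+00]])}
{'clock': 0.1, 'joint_pos': array([-4.82379575e+01,  2.05872000e+01,  6.39879502e-01, -1.55645927e-02,
       -7.01347338e+01, -1.65076823e+01]), 'qvel': array([ 0.061218  , -0.04792186,  0.17441169,  0.08419016,  0.00058763,
       -0.02659478]), 'tau': array([-4.19662902e-04, -5.84163666e+01,  2.93751723e+01,  7.01548576e+00,
        1.01069076e-02, -5.22860773e-05]), 'tool_pos': array([ 0.28777882, -0.61011888,  0.22573118]), 'orientation': array([ 1.79917170e+02, -9.28765349e-03, -1.54750933e+02]), 'force': array([ 0.14716343, -0.44790175, -0.07206607]), 'moment': array([0.03765614, 0.00087283, 0.06281964]), 'gripper_force': 0.0, 'opening': 0.0880116263242528} 0.0188
```

View pics/scene0.png

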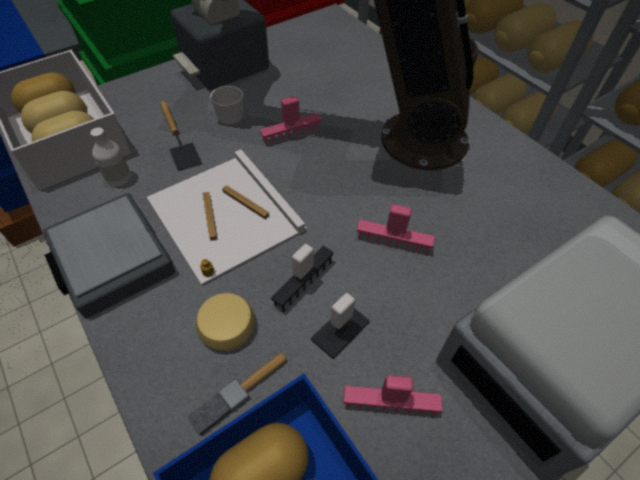

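View pics/top0.png

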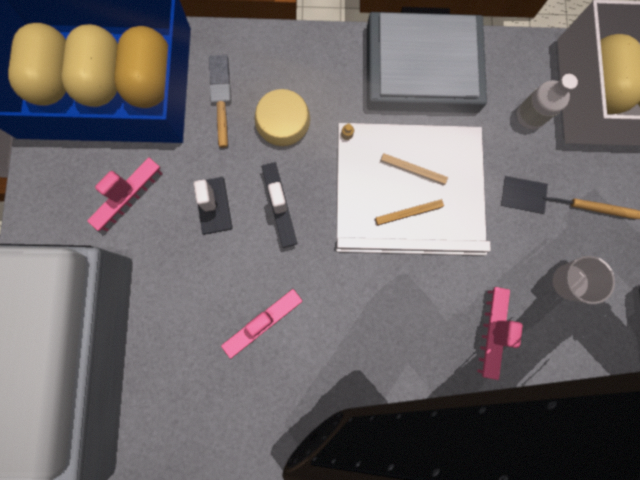

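Scene/top pictures: the dark rake with tines is at about (280,205) in top, with a white handle at (277,197). The smoother is at (213,205). The board spans (337,125)-(486,250), with the stop along its lower side at row ~247. The sticks are at (413,169) and (409,212), the brass weight at (347,130).

```bash
cat > h.py <<'E'
import numpy as np,cv2
from scipy.spatial.transform import Rotation as R
from plant import ctrl
def cam(name,obs=None):
    p=ctrl.camera_params(name)
    if name!="wrist": return p,p["cam_to_world"]
    T=np.eye(4); T[:3,:3]=R.from_euler("xyz",obs["orientation"],degrees=True).as_matrix(); T[:3,3]=obs["tool_pos"]
    return p,T@p["mount"]
def ray(pc,uv,z):
    p,M=pc; uv=np.atleast_2d(uv).astype(float)
    d=np.c_[(uv[:,0]-p["cx"])/p["fx"],-(uv[:,1]-p["cy"])/p["fy"],-np.ones(len(uv))]@M[:3,:3].T
    return M[:3,3]+d*((z-M[2,3])/d[:,2])[:,None]
def blobs(mask,roi,amin=60):
    m=np.zeros(mask.shape,np.uint8); x0,y0,x1,y1=roi; m[y0:y1,x0:x1]=mask[y0:y1,x0:x1]
    cs,_=cv2.findContours(m,cv2.RETR_EXTERNAL,cv2.CHAIN_APPROX_NONE)
    return [c[:,0,:] for c in sorted(cs,key=cv2.contourArea,reverse=True) if cv2.contourArea(c)>amin]
def rect(pc,c,z):
    w=ray(pc,c,z)[:,:2].astype(np.float32)*1000
    (cx,cy),_,_=r=cv2.minAreaRect(w); b=cv2.boxPoints(r); e=[b[1]-b[0],b[2]-b[1]]
    L=max(e,key=np.linalg.norm); S=min(e,key=np.linalg.norm)
    return np.round([cx,cy,np.linalg.norm(L),np.linalg.norm(S),(np.degrees(np.arctan2(-L[0],L[1]))+90)%180-90],1) # yaw of long axis from +y
E
python3 - <<'E'
from h import *
im=cv2.imread("pics/top0.png"); hsv=cv2.cvtColor(im,cv2.COLOR_BGR2HSV); H,S,V=cv2.split(hsv); pc=cam("top")
st=((S>90)&(H>5)&(H<30)).astype(np.uint8)
for c in blobs(st,(365,140,470,235)): print("stick",rect(pc,c,.024),c.mean(0))
for c in blobs(st,(337,120,360,142),20): print("weight",rect(pc,c,.03))
bd=((S<40)&(V>150)).astype(np.uint8)
for c in blobs(bd,(325,115,500,260),500): print("board",rect(pc,c,.01)); h=cv2.boxPoints(cv2.minAreaRect(c)); print(h.tolist(),ray(pc,h,.01).round(3).tolist())
for c in blobs(bd,(255,160,305,250)): print("handle",rect(pc,c,.116),c.min(0),c.max(0))
dk=((V<65)).astype(np.uint8)
for c in blobs(dk,(255,155,310,255)): print("head",rect(pc,c,.038),c.min(0),c.max(0))
for c in blobs(dk,(190,160,240,245)): print("smoother",rect(pc,c,.01))
# scene handle top
print(V[205,280:300], V[240,285],V[205,245:262])
cv2.imwrite("pics/crop0.png",cv2.resize(im[110:265,255:500],None,fx=3.2,fy=3.2,interpolation=cv2.INTER_CUBIC))
E
```

```text
stick [518.9 -62.6 138.   14.6  16.7] [408.76258993 211.96402878]
stick [609.3 -73.4 133.5  10.6 -20.3] [413.68345324 168.1294964 ]
weight [683.5  61.7  23.8  23.5  44.4]
board [ 5.747e+02 -7.340e+01  3.090e+02  2.728e+02 -2.000e-01]
[[334.793212890625, 251.26983642578125], [338.0399169921875, 121.4010009765625], [493.1180419921875, 125.2779541015625], [489.871337890625, 255.14678955078125]] [[0.439, 0.083, 0.01], [0.711, 0.08, 0.01], [0.712, -0.245, 0.01], [0.438, -0.226, 0.01]]
handle [525.9 195.6  42.9  22.6 -73.5] [268 182] [284 205]
smoother [513.6 335.3  44.8  37.1  24.7]
[145 131 123 111 102  95  90 100 124 131 131 133 134 131 131 130 131 130
 128 129] 72 [133 131 133 132 129 129 134 133 133 130 128 130 128 133 132 132 131]
```

View pics/crop0.png

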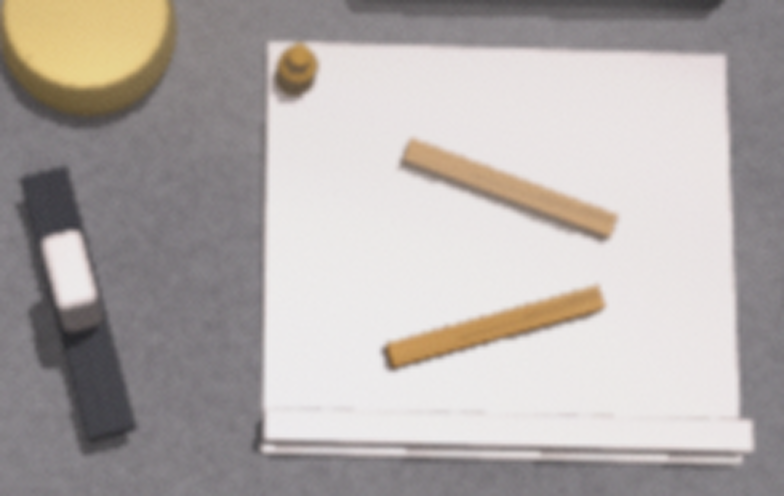

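Crop: the head corners are at crop pixels (22,178), (67,168), (133,428) and (90,440). The stop's top inner edge runs (266,407)-(750,420) and the board's far edge (267,42)-(726,55). Next I turn these into positions and plan the approach.

```bash
cat >> h.py <<'E'
def go(x,y,z,yaw,o=None):
    "delta in tool axes (mm, deg) to TCP target in mm, tool down with given yaw"
    o=o or ctrl.get_obs(); A=R.from_euler("xyz",o["orientation"],degrees=True)
    B=R.from_euler("xyz",[180,0,yaw],degrees=True)
    print("delta",A.inv().apply(np.array([x,y,z])-1000*np.array(o["tool_pos"])).round(1),"ang",(A.inv()*B).as_rotvec(degrees=True).round(2))
E
python3 - <<'E'
from h import *
pc=cam("top"); f=lambda pts,z:(ray(pc,np.array(pts)/3.2+[255,110],z)*1000).round(1)
print("head",f([(22,178),(67,168),(133,428),(90,440)],.038)); print(f([(22,178),(67,168),(133,428),(90,440)],.038).mean(0))
print("handle top",f([(42,236),(78,229),(97,300),(62,308)],.116).mean(0))
print("stop inner top",f([(266,407),(750,420)],.03),"outer",f([(262,443),(752,450)],.03))
print("far",f([(267,42),(726,55)],.01),"weight base",f([(297,88)],.01))
go(525,197,200,-166)
E
```

```text
head [[602.4 231.2  38. ]
 [609.6 203.7  38. ]
 [448.1 158.9  38. ]
 [440.3 184.4  38. ]]
[525.1  194.55  38.  ]
handle top [525.675 194.625 116.   ]
stop inner top [[ 463.9   78.5   30. ]
 [ 462.4 -218.2   30. ]] outer [[ 441.8   80.7   30. ]
 [ 443.9 -218.6   30. ]]
far [[ 707.4   79.    10. ]
 [ 706.8 -221.1   10. ]] weight base [[676.5  59.3  10. ]]
delta [-558.8  628.8   26.5] ang [ 0.08 -0.02 11.25]
```

Request:
{"fn": "apply_moves", "kwargs": {
  "deltas": [
    {"fingers":70,"delta_pos":[-558,627,26],"angular":[0,0,9.4]},
    {"fingers":70,"delta_pos":[-558,627,26],"angular":[0,0,9.4]},
    {"fingers":70,"delta_pos":[-558,627,26],"angular":[0,0,9.4]},
    {"fingers":70,"delta_pos":[-558,627,26],"angular":[0,0,9.4]},
    {"fingers":70,"delta_pos":[-558,627,26],"angular":[0,0,9.4]},
    {"fingers":70,"delta_pos":[-558,627,26],"angular":[0,0,9.4]},
    {"fingers":70,"delta_pos":[-558,627,26],"angular":[0,0,9.4]},
    {"fingers":70,"delta_pos":[-558,627,26],"angular":[0,0,9.4]},
    {"fingers":70,"delta_pos":[-558,627,26],"angular":[0,0,9.4]},
    {"fingers":70,"delta_pos":[-558,627,26],"angular":[0,0,9.4]}
  ]
}}

```text
clock: 1.1
tool_pos: [0.4291, -0.1291, 0.2111]
orientation: [180.0, 0.0, -164.1]
force: [1.0, -0.9, -0.1]
opening: 0.0701
gripper_force: 0.0
```

```bash
python3 -c "
from h import *
go(525,195,200,-164.2)"
```

```text
delta [-180.8  285.5   11.2] ang [0.   0.02 0.05]
```

Request:
{"fn": "apply_moves", "kwargs": {
  "deltas": [
    {"fingers":70,"delta_pos":[-181,285,11],"angular":[0,0,0]},
    {"fingers":70,"delta_pos":[-181,285,11],"angular":[0,0,0]},
    {"fingers":70,"delta_pos":[-181,285,11],"angular":[0,0,0]},
    {"fingers":70,"delta_pos":[-181,285,11],"angular":[0,0,0]},
    {"fingers":70,"delta_pos":[-181,285,11],"angular":[0,0,0]},
    {"fingers":70,"delta_pos":[-181,285,11],"angular":[0,0,0]},
    {"fingers":70,"delta_pos":[-181,285,11],"angular":[0,0,0]},
    {"fingers":70,"delta_pos":[-181,285,11],"angular":[0,0,0]},
    {"fingers":70,"delta_pos":[-181,285,11],"angular":[0,0,0]},
    {"fingers":70,"delta_pos":[-181,285,11],"angular":[0,0,0]}
  ]
}}

```text
clock: 2.1
tool_pos: [0.525, 0.1919, 0.1998]
orientation: [-180.0, -0.0, -164.2]
force: [-0.1, -1.1, 0.2]
opening: 0.0703
gripper_force: 0.0
```

```bash
python3 - <<'E'
from h import *
o=ctrl.get_obs(); im=ctrl.snapshot("wrist")[:,:,::-1].copy(); pc=cam("wrist",o)
cv2.imwrite("pics/w1.png",im); hsv=cv2.cvtColor(im,cv2.COLOR_BGR2HSV); H,S,V=cv2.split(hsv)
for c in blobs(((S<50)&(V>150)).astype(np.uint8),(0,0,640,480),300)[:4]: print("white",rect(pc,c,.116),c.min(0),c.max(0))
print(o["tool_pos"],o["joint_pos"].round(1)); go(525,195,68,-164.2,o)
E
```

```text
white [529.7  41.5 195.8 142.  -89.3] [ 0 27] [232 320]
white [525.6 196.4  40.7  19.9 -73.4] [310 225] [338 278]
white [433.9 196.8  33.4  26.4  57.7] [332  97] [396 144]
white [515.8 326.4  25.8  19.5  15.8] [477 273] [512 297]
[0.5249719  0.19190999 0.19981112] [  40.1   10.8  -16.4   -0.   -62.9 -114.3]
delta [ -1.    3.  131.8] ang [-0.01 -0.05  0.04]
```

View pics/w1.png

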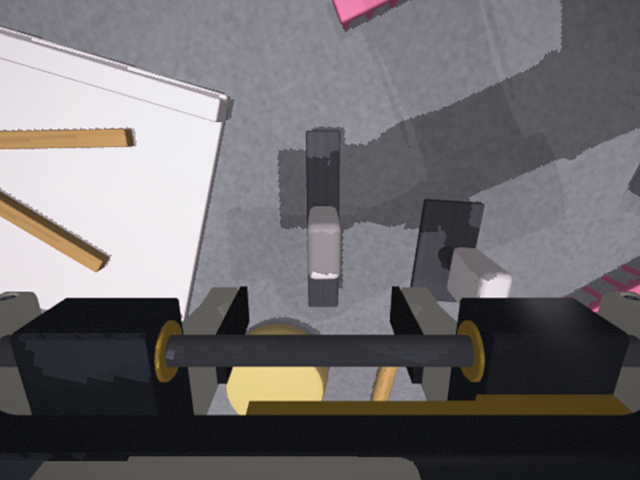

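Wrist view: the handle at (323,243) is upright between the fingers and parallel to them, a few px right of the midline. That agrees with the +3 mm correction. The smoother at (450,250) is clear. Descending now.

Request:
{"fn": "apply_moves", "kwargs": {
  "deltas": [
    {"fingers":70,"delta_pos":[-1,3.5,45],"angular":[0,0,0]},
    {"fingers":70,"delta_pos":[-1,3.5,90],"angular":[0,0,0]},
    {"fingers":70,"delta_pos":[-1,3.5,120],"angular":[0,0,0]},
    {"fingers":70,"delta_pos":[-1,3.5,132],"angular":[0,0,0]},
    {"fingers":70,"delta_pos":[-1,3.5,132],"angular":[0,0,0]},
    {"fingers":5,"delta_pos":[-1,3.5,132],"angular":[0,0,0]},
    {"fingers":5,"delta_pos":[-1,3.5,132],"angular":[0,0,0]},
    {"fingers":5,"delta_pos":[-1,3.5,132],"angular":[0,0,0]},
    {"fingers":5,"delta_pos":[-1,3.5,132],"angular":[0,0,0]},
    {"fingers":5,"delta_pos":[-1,3.5,132],"angular":[0,0,0]}
  ]
}}

```text
clock: 3.15
tool_pos: [0.5256, 0.1964, 0.0687]
orientation: [180.0, 0.1, -164.1]
force: [0.3, -0.3, 0.2]
opening: 0.0356
gripper_force: 0.0
```

Request:
{"fn": "apply_moves", "kwargs": {
  "deltas": [
    {"fingers":5,"delta_pos":[0,0,0],"angular":[0,0,0]},
    {"fingers":5,"delta_pos":[0,0,0],"angular":[0,0,0]}
  ]
}}

```text
clock: 3.35
tool_pos: [0.5254, 0.1962, 0.0682]
orientation: [180.0, 0.0, -164.1]
force: [-0.8, -0.1, 2.3]
opening: 0.0239
gripper_force: 30.0
```

Gripped at 24 mm, as the handle should be. Lifting.

Request:
{"fn": "apply_moves", "kwargs": {
  "deltas": [
    {"fingers":5,"delta_pos":[0,0,-20],"angular":[0,0,0]},
    {"fingers":5,"delta_pos":[0,0,-50],"angular":[0,0,0]},
    {"fingers":5,"delta_pos":[0,0,-80],"angular":[0,0,0]},
    {"fingers":5,"delta_pos":[0,0,-100],"angular":[0,0,0]},
    {"fingers":5,"delta_pos":[0,0,-100],"angular":[0,0,0]}
  ]
}}

```text
clock: 3.85
tool_pos: [0.5266, 0.197, 0.1706]
orientation: [179.9, 0.2, -164.1]
force: [0.5, 1.7, -4.5]
opening: 0.0236
gripper_force: 30.0
```

```bash
python3 - <<'E'
from h import *
go(668,-70,168,-90)
im=ctrl.snapshot("scene")[:,:,::-1]; cv2.imwrite("pics/s2.png",cv2.resize(im[120:340,140:440],None,fx=2.5,fy=2.5))
E
```

```text
delta [ -63.  -295.5    2.5] ang [ -0.08   0.26 -74.13]
```

View pics/s2.png

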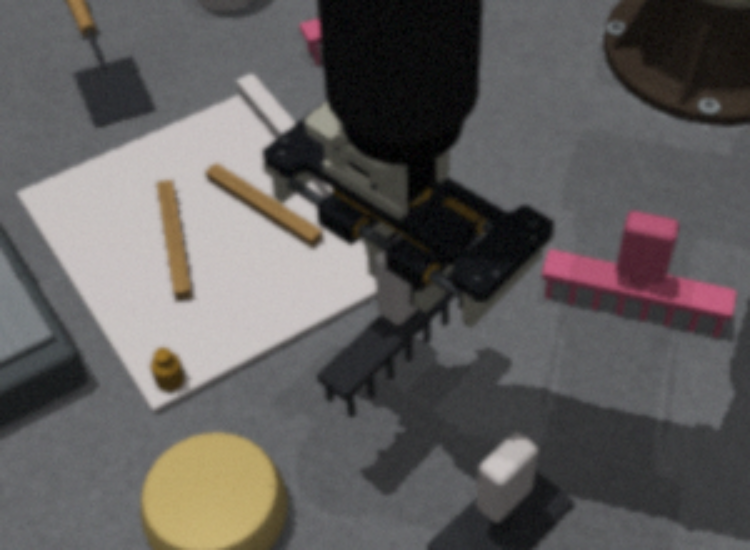

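The rake is held level with its tines clear. Smoother and pink decoys untouched. Carrying and turning it over to behind the far stick.

Request:
{"fn": "apply_moves", "kwargs": {
  "deltas": [
    {"fingers":5,"delta_pos":[-63,-295.5,3],"angular":[0,0,-74.1]},
    {"fingers":5,"delta_pos":[-63,-295.5,3],"angular":[0,0,-74.1]},
    {"fingers":5,"delta_pos":[-63,-295.5,3],"angular":[0,0,-74.1]},
    {"fingers":5,"delta_pos":[-63,-295.5,3],"angular":[0,0,-74.1]},
    {"fingers":5,"delta_pos":[-63,-295.5,3],"angular":[0,0,-74.1]},
    {"fingers":5,"delta_pos":[-63,-295.5,3],"angular":[0,0,-74.1]},
    {"fingers":5,"delta_pos":[-63,-295.5,3],"angular":[0,0,-74.1]},
    {"fingers":5,"delta_pos":[-63,-295.5,3],"angular":[0,0,-74.1]},
    {"fingers":5,"delta_pos":[-63,-295.5,3],"angular":[0,0,-74.1]},
    {"fingers":5,"delta_pos":[-63,-295.5,3],"angular":[0,0,-74.1]}
  ]
}}

```text
clock: 4.9
tool_pos: [0.6656, -0.0713, 0.1622]
orientation: [179.8, -0.0, -90.0]
force: [0.5, 0.7, -3.5]
opening: 0.024
gripper_force: 30.0
```

Request:
{"fn": "apply_moves", "kwargs": {
  "deltas": [
    {"fingers":5,"delta_pos":[0,0,0],"angular":[0,0,0]},
    {"fingers":5,"delta_pos":[0,0,0],"angular":[0,0,0]}
  ]
}}

```text
clock: 5.1
tool_pos: [0.6663, -0.0706, 0.1642]
orientation: [179.9, -0.0, -90.2]
force: [-0.1, -0.2, -3.3]
opening: 0.0238
gripper_force: 30.0
```

```bash
python3 - <<'E'
from h import *
o=ctrl.get_obs(); print(o["tool_pos"],o["orientation"],o["force"]); go(668,-70,80,-90,o)
pc=cam("wrist",o); im=ctrl.snapshot("wrist")[:,:,::-1]; cv2.imwrite("pics/w2.png",im)
H,S,V=cv2.split(cv2.cvtColor(im,cv2.COLOR_BGR2HSV))
for c in blobs(((S>90)&(H>5)&(H<30)).astype(np.uint8),(0,0,640,300),200): print(rect(pc,c,.024),c.min(0),c.max(0))
E
```

```text
[ 0.66634668 -0.07057452  0.16421595] [ 1.79927684e+02 -8.32867075e-04 -9.02218172e+01] [-0.08138903 -0.17548743 -3.34736569]
delta [-0.6 -1.8 84.2] ang [ 0.07 -0.   -0.22]
[522.8 -65.1 138.3  18.1  16.9] [458 155] [503 299]
[610.7 -75.9 135.6  17.2 -20.2] [347 144] [424 288]
```

View pics/w2.png

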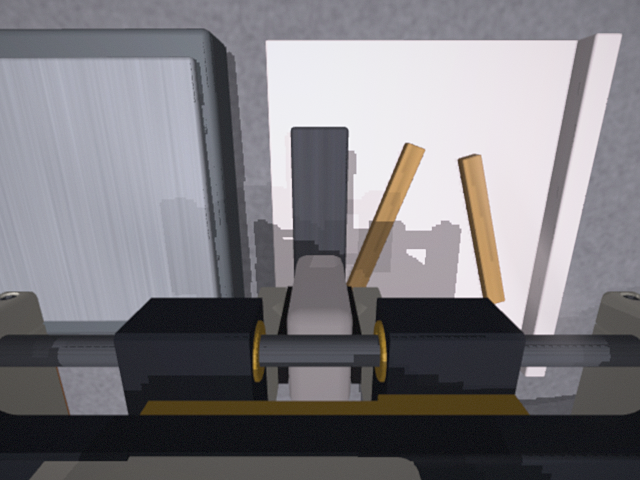

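Wrist view: the sticks are at x≈0.611 (yaw -20°) and x≈0.522 (yaw +17°). The rake head is parallel to the stop and clear behind the far stick. Lowering.

Request:
{"fn": "apply_moves", "kwargs": {
  "deltas": [
    {"fingers":5,"delta_pos":[0,-2,40],"angular":[0,0,0]},
    {"fingers":5,"delta_pos":[0,-2,70],"angular":[0,0,0]},
    {"fingers":5,"delta_pos":[0,-2,81],"angular":[0,0,0]},
    {"fingers":5,"delta_pos":[0,-2,81],"angular":[0,0,0]},
    {"fingers":5,"delta_pos":[0,-2,81],"angular":[0,0,0]},
    {"fingers":5,"delta_pos":[0,-2,81],"angular":[0,0,0]}
  ]
}}

```text
clock: 5.75
tool_pos: [0.6701, -0.0707, 0.0862]
orientation: [-179.8, 0.0, -90.0]
force: [-0.3, 1.0, -3.3]
opening: 0.0239
gripper_force: 30.0
```

Request:
{"fn": "apply_moves", "kwargs": {
  "deltas": [
    {"fingers":5,"delta_pos":[0,0,3],"angular":[0,0,0]},
    {"fingers":5,"delta_pos":[0,0,6],"angular":[0,0,0]},
    {"fingers":5,"delta_pos":[0,0,6],"angular":[0,0,0]},
    {"fingers":5,"delta_pos":[0,0,6],"angular":[0,0,0]}
  ]
}}

```text
clock: 6.15
tool_pos: [0.6689, -0.0709, 0.0783]
orientation: [-180.0, 0.0, -90.0]
force: [0.4, 0.3, -3.3]
opening: 0.024
gripper_force: 30.0
```

Request:
{"fn": "apply_moves", "kwargs": {
  "deltas": [
    {"fingers":5,"delta_pos":[0,8,-0.5],"angular":[0,0,0]},
    {"fingers":5,"delta_pos":[0,16,-0.5],"angular":[0,0,0]},
    {"fingers":5,"delta_pos":[0,24,-0.5],"angular":[0,0,0]},
    {"fingers":5,"delta_pos":[0,32,-0.5],"angular":[0,0,0]},
    {"fingers":5,"delta_pos":[0,40,-0.5],"angular":[0,0,0]},
    {"fingers":5,"delta_pos":[0,48,-0.5],"angular":[0,0,0]},
    {"fingers":5,"delta_pos":[0,56,-0.5],"angular":[0,0,0]},
    {"fingers":5,"delta_pos":[0,64,-0.5],"angular":[0,0,0]},
    {"fingers":5,"delta_pos":[0,72,-0.5],"angular":[0,0,0]},
    {"fingers":5,"delta_pos":[0,80,-0.5],"angular":[0,0,0]}
  ]
}}

```text
clock: 7.15
tool_pos: [0.5882, -0.0708, 0.0787]
orientation: [-180.0, 0.0, -90.0]
force: [0.6, -0.0, -2.8]
opening: 0.0241
gripper_force: 30.0
```

Request:
{"fn": "apply_moves", "kwargs": {
  "deltas": [
    {"fingers":5,"delta_pos":[0,8,0],"angular":[0,0,0]},
    {"fingers":5,"delta_pos":[0,16,0],"angular":[0,0,0]},
    {"fingers":5,"delta_pos":[0,24,0],"angular":[0,0,0]},
    {"fingers":5,"delta_pos":[0,32,0],"angular":[0,0,0]},
    {"fingers":5,"delta_pos":[0,40,0],"angular":[0,0,0]}
  ]
}}

```text
clock: 7.65
tool_pos: [0.5481, -0.0708, 0.0786]
orientation: [-180.0, -0.0, -90.0]
force: [0.8, -0.7, -2.8]
opening: 0.024
gripper_force: 30.0
```

```bash
python3 - <<'E'
from h import *
o=ctrl.get_obs(); print(o["tool_pos"],o["orientation"],o["force"]); go(509,-70,79,-90,o)
pc=cam("wrist",o); im=ctrl.snapshot("wrist")[:,:,::-1]; cv2.imwrite("pics/w3.png",im)
H,S,V=cv2.split(cv2.cvtColor(im,cv2.COLOR_BGR2HSV))
for c in blobs(((S>90)&(H>5)&(H<30)).astype(np.uint8),(0,0,640,300),200): print(rect(pc,c,.024),c.min(0),c.max(0))
E
```

```text
[ 0.54812008 -0.0707777   0.07862949] [-1.79995618e+02 -6.28391541e-04 -9.00433191e+01] [ 0.76166903 -0.70565689 -2.84919592]
delta [-0.7 39.1 -0.4] ang [-0.   -0.   -0.04]
[516.4 -96.5  99.7  29.9   0.7] [345 141] [395 297]
```

View pics/w3.png

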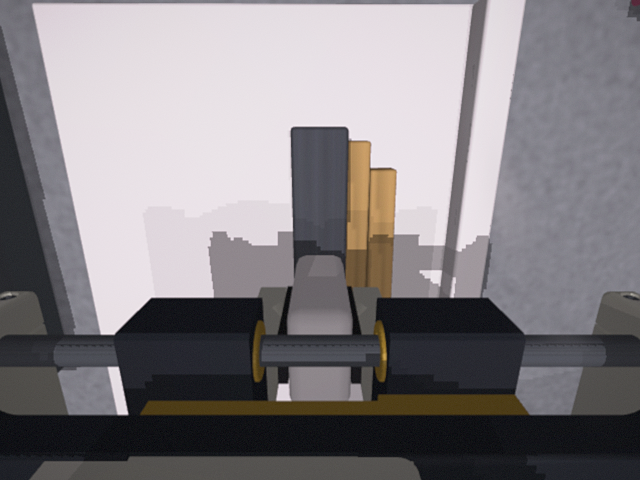

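The two sticks already lie flat, parallel and side by side in front of the tines, at columns 347-396. The stop is at column ~465. Pushing on.

Request:
{"fn": "apply_moves", "kwargs": {
  "deltas": [
    {"fingers":5,"delta_pos":[0,8,0],"angular":[0,0,0]},
    {"fingers":5,"delta_pos":[0,16,0],"angular":[0,0,0]},
    {"fingers":5,"delta_pos":[0,24,0],"angular":[0,0,0]},
    {"fingers":5,"delta_pos":[0,31,0],"angular":[0,0,0]},
    {"fingers":5,"delta_pos":[0,35,0],"angular":[0,0,0]},
    {"fingers":5,"delta_pos":[0,37,0],"angular":[0,0,0]},
    {"fingers":5,"delta_pos":[0,38,0],"angular":[0,0,0]},
    {"fingers":5,"delta_pos":[0,38,0],"angular":[0,0,0]}
  ]
}}

```text
clock: 8.5
tool_pos: [0.5108, -0.0707, 0.0786]
orientation: [180.0, -0.0, -90.0]
force: [0.9, 0.7, -2.5]
opening: 0.024
gripper_force: 30.0
```

Request:
{"fn": "apply_moves", "kwargs": {
  "deltas": [
    {"fingers":5,"delta_pos":[0,1,0],"angular":[0,0,0]},
    {"fingers":5,"delta_pos":[0,2,0],"angular":[0,0,0]},
    {"fingers":5,"delta_pos":[0,2,0],"angular":[0,0,0]}
  ]
}}

```text
clock: 8.8
tool_pos: [0.5099, -0.0707, 0.0789]
orientation: [-179.9, 0.0, -90.0]
force: [3.5, -1.7, -4.3]
opening: 0.0239
gripper_force: 30.0
```

Request:
{"fn": "apply_moves", "kwargs": {
  "deltas": [
    {"fingers":5,"delta_pos":[0,1,0],"angular":[0,0,0]},
    {"fingers":5,"delta_pos":[0,1,0],"angular":[0,0,0]}
  ]
}}

```text
clock: 9.0
tool_pos: [0.5097, -0.0706, 0.0792]
orientation: [-179.8, 0.0, -90.0]
force: [5.2, -2.0, -5.7]
opening: 0.0238
gripper_force: 30.0
```

Request:
{"fn": "apply_moves", "kwargs": {
  "deltas": [
    {"fingers":5,"delta_pos":[0,1.5,0],"angular":[0,0,0]},
    {"fingers":5,"delta_pos":[0,1.5,0],"angular":[0,0,0]},
    {"fingers":5,"delta_pos":[0,1.5,0],"angular":[0,0,0]}
  ]
}}

```text
clock: 9.3
tool_pos: [0.5096, -0.0705, 0.0797]
orientation: [-179.7, 0.0, -90.0]
force: [8.3, -3.8, -6.5]
opening: 0.0241
gripper_force: 30.0
```

Request:
{"fn": "apply_moves", "kwargs": {
  "deltas": [
    {"fingers":5,"delta_pos":[0,-3,0],"angular":[0,0,0]},
    {"fingers":5,"delta_pos":[0,-8,0],"angular":[0,0,0]},
    {"fingers":5,"delta_pos":[0,-20,0],"angular":[0,0,0]},
    {"fingers":5,"delta_pos":[0,-35,0],"angular":[0,0,0]},
    {"fingers":5,"delta_pos":[0,-50,0],"angular":[0,0,0]},
    {"fingers":5,"delta_pos":[0,-50,0],"angular":[0,0,0]},
    {"fingers":5,"delta_pos":[0,-50,0],"angular":[0,0,0]}
  ]
}}

```text
clock: 10.0
tool_pos: [0.5563, -0.0708, 0.0783]
orientation: [180.0, 0.0, -90.1]
force: [1.8, -0.3, -1.5]
opening: 0.0242
gripper_force: 30.0
```

```bash
python3 - <<'E'
from h import *
o=ctrl.get_obs(); print(o["tool_pos"],o["orientation"],o["force"])
pc=cam("wrist",o); im=ctrl.snapshot("wrist")[:,:,::-1]; cv2.imwrite("pics/w4.png",im)
H,S,V=cv2.split(cv2.cvtColor(im,cv2.COLOR_BGR2HSV))
for c in blobs(((S>90)&(H>5)&(H<30)).astype(np.uint8),(0,0,640,300),200): print(rect(pc,c,.024),c.min(0),c.max(0))
E
```

```text
[ 0.55628627 -0.0707789   0.07826055] [ 1.79971470e+02  1.13838985e-03 -9.00596111e+01] [ 1.80101004 -0.27289453 -1.46226628]
[ 4.813e+02 -9.650e+01  9.930e+01  3.430e+01 -4.000e-01] [406 141] [474 297]
```

View pics/w4.png

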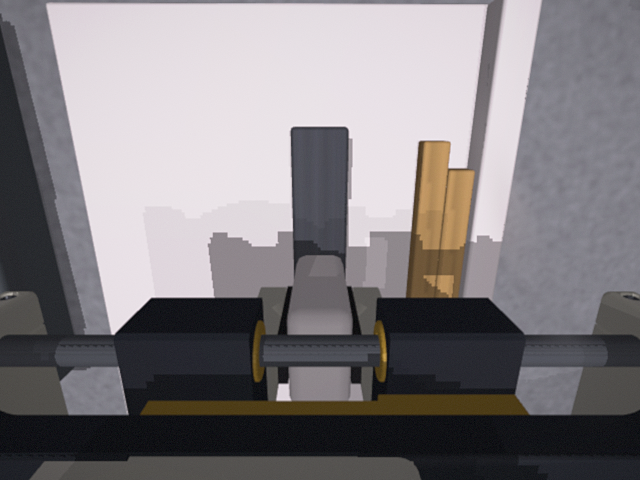

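The sticks lie against the stop, spanning x 464-498 mm at yaw about -0.4°, with the rake 30 mm clear of them. Setting the rake down here and releasing.

Request:
{"fn": "apply_moves", "kwargs": {
  "deltas": [
    {"fingers":5,"delta_pos":[0,0,0.5],"angular":[0,0,0]},
    {"fingers":5,"delta_pos":[0,0,1],"angular":[0,0,0]},
    {"fingers":5,"delta_pos":[0,0,1],"angular":[0,0,0]}
  ]
}}

```text
clock: 10.35
tool_pos: [0.5557, -0.0708, 0.0783]
orientation: [180.0, -0.0, -90.0]
force: [-2.4, 0.7, 4.5]
opening: 0.0241
gripper_force: 30.0
```

Request:
{"fn": "apply_moves", "kwargs": {
  "deltas": [
    {"fingers":27,"delta_pos":[0,0,0],"angular":[0,0,0]},
    {"fingers":32,"delta_pos":[0,0,0],"angular":[0,0,0]},
    {"fingers":45,"delta_pos":[0,0,0],"angular":[0,0,0]},
    {"fingers":45,"delta_pos":[0,0,0],"angular":[0,0,0]},
    {"fingers":45,"delta_pos":[0,0,0],"angular":[0,0,0]},
    {"fingers":45,"delta_pos":[0,0,0],"angular":[0,0,0]}
  ]
}}

```text
clock: 10.95
tool_pos: [0.5562, -0.0708, 0.0775]
orientation: [180.0, -0.0, -90.0]
force: [0.2, 0.2, 0.9]
opening: 0.045
gripper_force: 0.0
```

Request:
{"fn": "apply_moves", "kwargs": {
  "deltas": [
    {"fingers":45,"delta_pos":[0,0,-15],"angular":[0,0,0]},
    {"fingers":45,"delta_pos":[0,0,-45],"angular":[0,0,0]},
    {"fingers":45,"delta_pos":[0,0,-90],"angular":[0,0,0]},
    {"fingers":45,"delta_pos":[0,0,-140],"angular":[0,0,0]},
    {"fingers":45,"delta_pos":[0,0,-150],"angular":[0,0,0]},
    {"fingers":45,"delta_pos":[50,0,-150],"angular":[0,0,0]},
    {"fingers":45,"delta_pos":[100,0,-150],"angular":[0,0,0]},
    {"fingers":45,"delta_pos":[150,0,-150],"angular":[0,0,0]},
    {"fingers":45,"delta_pos":[200,0,-150],"angular":[0,0,0]},
    {"fingers":45,"delta_pos":[250,0,-150],"angular":[0,0,0]}
  ]
}}

```text
clock: 11.95
tool_pos: [0.5559, -0.3227, 0.2275]
orientation: [-180.0, -0.0, -90.0]
force: [0.5, 0.6, 0.4]
opening: 0.045
gripper_force: 0.0
```

Request:
{"fn": "apply_moves", "kwargs": {
  "deltas": [
    {"fingers":45,"delta_pos":[50,0,0],"angular":[0,0,0]},
    {"fingers":45,"delta_pos":[100,0,0],"angular":[0,0,0]},
    {"fingers":45,"delta_pos":[100,0,0],"angular":[0,0,0]},
    {"fingers":45,"delta_pos":[100,0,0],"angular":[0,0,0]},
    {"fingers":45,"delta_pos":[100,0,0],"angular":[0,0,0]}
  ]
}}

```text
clock: 12.45
tool_pos: [0.5559, -0.4203, 0.2273]
orientation: [180.0, 0.0, -90.0]
force: [-0.7, 0.3, 0.3]
opening: 0.0454
gripper_force: 0.0
```

```bash
python3 - <<'E'
from h import *
t=ctrl.snapshot("top")[:,:,::-1]; s=ctrl.snapshot("scene")[:,:,::-1]
a=cv2.resize(t[110:265,325:500],None,fx=2.2,fy=2.2,interpolation=cv2.INTER_CUBIC); b=cv2.resize(s[140:290,135:315],None,fx=2.2,fy=2.2,interpolation=cv2.INTER_CUBIC)
h=min(a.shape[0],b.shape[0]); cv2.imwrite("pics/end.png",np.hstack([a[:h],b[:h]]))
H,S,V=cv2.split(cv2.cvtColor(t,cv2.COLOR_BGR2HSV)); pc=cam("top")
for c in blobs(((S>90)&(H>5)&(H<30)).astype(np.uint8),(345,140,485,250)): print(rect(pc,c,.024))
for c in blobs((V<60).astype(np.uint8),(345,140,485,250)): print("head",rect(pc,c,.048))
E
```

```text
[480.4 -66.9 152.7  28.9  -0.5]
```

View pics/end.png

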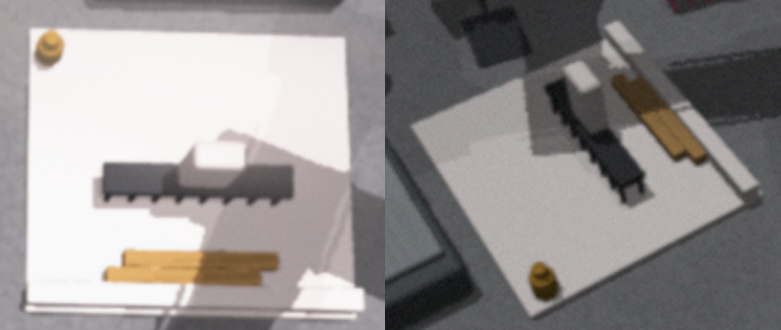

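The final picture shows both sticks flush against the stop and side by side. The rake stands upright on its tines on the board, and the weight and look-alikes are undisturbed. Handing in.

```bash
python3 -c "
from plant import ctrl
print(ctrl.close_job())"
```

```text
the job is handed in; nothing more can be done
None
```

Job handed in at about 12.6 s: both sticks lie flat against the stop, parallel to it to within about half a degree and side by side with their ends about 15 mm out of line, and the rake stands upright on its tines on the board.

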